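# Hang up the sharpening steel

## Robot

A 6-joint arm with a two-finger parallel gripper is mounted at the origin on the work surface. World frame = base frame: x ahead of the robot, y to its left, z up, the work surface at z = 0. Lengths are in m, angles in degrees, forces in N, time in s.
With the tool pointing down it reaches from about 0.3 to 0.75 m from the base axis. Payload 8.5 kg.
Tool frame: the origin (TCP) lies midway between the tips of the shut fingers; the grasp point (between the pads) lies env.tcp_to_grasp behind it (env.tcp_to_grasp is the distance from the TCP to the grasp point, in m); z points along the fingers, y is the line along which they close (so a half turn about z gives the same grasp; the last joint's range is limited). The gripper opens to 85 mm and grips with 20 to 120 N. Pads are 22 mm wide; open, the fingers measure 114 mm over their backs; the gripper's body (76 mm by 85 mm) begins 54 mm behind the grasp point. The pads swing forward as they close: fully open they stand 13 mm farther back than shut.
Start: joints at [63.18, 21.807, 74.336, -0, 83.858, -12.336], TCP at [0.138, 0.533, 0.231] pointing down, gripper open.
Joint ranges: [-178.18, 178.18], [-50.72, 133.34], [12.68, 142.11], [-81.47, 261.47], [9.98, 163.14], [-165.26, 165.26]. Speed limits (degrees/s): [136.94, 136.94, 180, 180, 180, 180].

## Interface

Orientations are given as a 3x3 rotation matrix whose columns are the frame's x, y, z axes.
In Python, from rig import observe, optics, job, env gives the robot as it stands. The module is installed in compiled form; this text tells all that it offers.
- The arm moves only by the shell command python3 -m jog 'ROWS' [FORCE]. ROWS is JSON, a list of rows, each a list of 7 numbers: the turn, a rotation vector about the tool's x, y, z in rad, then the shift along the tool's x, y, z in m, then the opening in per cent of the stroke, from 0 (shut) to 100 (fully open). A call has 1 to 10 rows; each row shifts and turns the commanded pose from where the row before left it, along the tool's axes as they then stand; what a row does not reach is not made up. A row lasts 1/8 s, in which the tool goes at most 62.5 mm and 10.7 degrees, less where a joint would pass 70% of its speed; a pose out of reach is approached as far as the arm can. A call is refused whole if a number of a shift passes 0.0625 or a number of a turn 0.188, either way. A call with a gripper value outside its range is refused whole. The fingers move at their own pace and stop on an object; FORCE is the grip in N (left out, the last holds). Time passes only in rows, so rows that do not move let the fingers close. It gives the time, the measured TCP pose, the force, the opening and the grip force at its end, in the units of the state.
- observe(): the state, without advancing time (a new reading comes with each control period).
- optics.get_image(name): name is "scene" or "top" or "wrist"; returns a dict with "pixels" (400x640x3 uint8, red, green, blue), "mtx" (3x3 intrinsics, pixels), "rvec" (rotation vector, rad) and "tvec" (3), from world to camera coordinates, as OpenCV has them. Camera axes: x right, y down, z forward; pixel columns grow to the right and rows downward; lengths in m; the calibration is good to about 2 mm. A picture is of the moment at which its call begins. There is no depth.
- job.close_job(): hands the job in; it is judged then, once.
The state is a dict: "time_s": time; "q": joint angles; "qvel": joint speeds; "joint_efforts": joint torques, N m; "position": TCP position; "tool_rot": TCP orientation; "ft_force": force on the tool from outside, world axes, zero at the start; "wrist_torque": the same for the moment, N m; "grip_width": finger opening in m; "gripper_force": force on a finger pad.
Only numpy, scipy, OpenCV 4.12 (cv2) and the standard library are available. Lean on these libraries where they do the work, as an engineer would, in place of code of your own. Each camera call takes 0.05 s, during which the arm holds its last target. There are 200 camera calls.

## Task

Take the sharpening steel out of the cup it leans in, and hang it in the eyelet on the side of the knife block: lower its rod through the eyelet, keeping hold until the collar rests on the ring, then let go. Leave the utensil stand standing where it is with the wooden spoon still in its other cup, and do not disturb the mug or the jar.

Things in the scene. Friction and masses are not known exactly. Their poses are not given: they have to be found in the camera images.
- steel: sharpening steel, 186 mm, 0.14 kg, loose. Origin at the rod tip, z along the rod to the handle's end. z 0-105: rod 10 mm thick, round tip; 105-111: flat collar 30 mm across; 111-186: round black handle 22 mm thick, steel end cap (23). Starts handle up in either of the stand's two cups, tip on the cup floor, leaning 5 to 20 degrees any way against the rim, not fixed.
- steel_tip (a point): rod tip of the steel (its origin), axes as steel
- steel_collar (a point): on the steel's axis, centre of the underside of its collar, 105 mm from the tip
- steel_grip (a point): on the steel's axis, in the handle, 150 mm from the tip, 36 mm below the handle's end: a good place to grip
- caddy: utensil stand, loose, about 0.9 kg: wooden foot 75 mm (its x) by 170 mm (its y), 12 mm thick, and two upright round steel cups centred at y = -52.5 and +52.5 mm, 44 mm outer and 38 mm inner diameter, inner floor 16 mm and rim 107 mm above the counter. Origin on the counter under the middle, z up.
- spoon: wooden spoon, loose, 40 g, 186 mm long, in the other cup, round flat head (44 mm across, 10 mm thick) up. Origin at the lower end, own z axis towards the head. It leans as the steel does.
- block: knife block, fixed to the counter: wooden block 120 mm (its x) by 85 mm (its y), 150 mm tall, with four black knife handles standing on top up to 235 mm. Origin on the counter straight below the eyelet; the block fills its own y from +60 to +145 mm, the knife handles y +100 to +124 mm.
- eyelet (a point): centre of the upper face of the eyelet: a level steel ring, 34 mm outer and 18 mm inner diameter, 8 mm thick, upper face 130 mm above the counter, carried by a flat arm 14 mm wide from the block's -y side; open above and below, free all round except the arm.
- mug: white mug, 76 mm across, 90 mm tall, a bystander; origin at the centre of its underside
- jar: amber glass jar with steel cap, 70 mm across, 110 mm tall, a bystander; origin at the centre of its underside
Not all that is in view belongs to the job. There is more than one size of the steel; the job needs the smallest.

How it is judged (in metres and radians):
On the way, in this order (a step that is already met when the one before it is completed fails the run):
1. the steel is drawn out of its cup, in the fingers, tip above the rim (height (world z) of steel_tip above 0.115 m and contact force between the fingers and steel above 0.5 N), for 0.1 s.
2. still held, its rod is through the eyelet with the collar down at the ring (within 10 mm) (z of steel_collar in the frame of eyelet below 0.01 m and horizontal distance between steel_collar and eyelet below 0.008 m and angle between steel's own z axis and vertical below 0.25 rad and contact force between the fingers and steel above 0.5 N), for 0.05 s.
At the end, for the whole second after the job is handed in: Steel released, at rest, hanging through the eyelet: collar within 4 mm of the ring's upper face and 7 mm of its centre, upright within 0.12 rad. Stand upright (0.08 rad), moved under 40 mm, spoon still down in its cup; mug and jar upright, moved under 30 mm (z of steel_collar in the frame of eyelet between -0.004 and 0.004 m and horizontal distance between steel_collar and eyelet below 0.007 m and horizontal distance between steel_tip and eyelet below 0.015 m and angle between steel's own z axis and vertical below 0.12 rad and linear speed of steel below 0.02 m/s and angle between caddy's own z axis and vertical below 0.08 rad and distance of caddy from where it was at the start of the episode below 0.04 m and z of spoon in the frame of caddy between 0.005 and 0.04 m and angle between spoon's own z axis and vertical below 0.5 rad and distance of each of mug, jar from where it was at the start of the episode below 0.03 m and angle between each of mug, jar's own z axis and vertical below 0.1 rad); the robot touches nothing.
It fails at once if the utensil stand is tipped (angle between caddy's own z axis and vertical above 0.3 rad).
It fails at once if the spoon is pulled out of its cup (z of spoon in the frame of caddy above 0.06 m).
It fails at once if the mug or the jar is knocked (distance of any of mug, jar from where it was at the start of the episode above 0.04 m).
It also fails if it takes over 53 s, if anything falls off the work surface, if the arm or the gripper's body presses on something with over 40 N, if the wrist force passes 120 N, or if a joint passes its speed limit or range.

## Working session

There is one attempt and no reset: what is moved stays moved. The work goes in short steps, Python scripts to look and compute and a shell command to move; the robot and the scene stay as the last step left them, time stands still between calls to the robot, and variables do not carry over. Pictures are saved under pics/ and viewed, at most 10 in all, crops included, and the job is handed in when it is done.

```bash
mkdir -p pics; cat > h.py <<'E'
import numpy as np, cv2
from rig import observe, optics, job, env
def snap(n,f):
    d=optics.get_image(n); cv2.imwrite(f'pics/{f}.png',cv2.cvtColor(d['pixels'],cv2.COLOR_RGB2BGR))
    np.savez(f'pics/{f}.npz',**d); return d
def ray(d,u,v):
    R=cv2.Rodrigues(np.array(d['rvec'],float))[0]; t=np.array(d['tvec'],float).ravel()
    c=-R.T@t; r=R.T@np.linalg.inv(d['mtx'])@np.array([u,v,1.]); return c,r/np.linalg.norm(r)
def atz(d,u,v,z):
    c,r=ray(d,u,v); return c+r*(z-c[2])/r[2]
def tri(*o):
    A=np.zeros((3,3));b=np.zeros(3)
    for d,u,v in o:
        c,r=ray(d,u,v);P=np.eye(3)-np.outer(r,r);A+=P;b+=P@c
    x=np.linalg.solve(A,b); return x,[round(float(np.linalg.norm((np.eye(3)-np.outer(r,r))@(x-c)))*1000,1) for c,r in (ray(*k) for k in o)]
def load(f): return dict(np.load(f'pics/{f}.npz'))
def proj(d,p): return cv2.projectPoints(np.array(p,float).reshape(-1,3),d['rvec'],d['tvec'],d['mtx'],None)[0].reshape(-1,2)
E
python3 -c "
from h import *
a=snap('scene','s0');b=snap('top','t0');w=snap('wrist','w0')
for d in(a,b,w): print(ray(d,320,200))
print(env.tcp_to_grasp); s=observe(); print(s['time_s'],s['tool_rot'],s['grip_width'])"
```

```text
(array([0.96845791, 0.24717458, 0.94068894]), array([-0.37215624, -0.35907027, -0.85590203]))
(array([ 0.43745755, -0.09573297,  1.33555453]), array([ 0.13139699,  0.00484567, -0.99131799]))
(array([0.06046803, 0.55221039, 0.37309507]), array([ 0.31071174, -0.06278159, -0.94842853]))
0.0187
0.15 [[-9.68212692e-01  2.50127830e-01 -5.01853043e-04]
 [ 2.50128220e-01  9.68212215e-01 -9.90237813e-04]
 [ 2.38214211e-04 -1.08428843e-03 -9.99999384e-01]] 0.0854374839334318
```

View pics/s0.png

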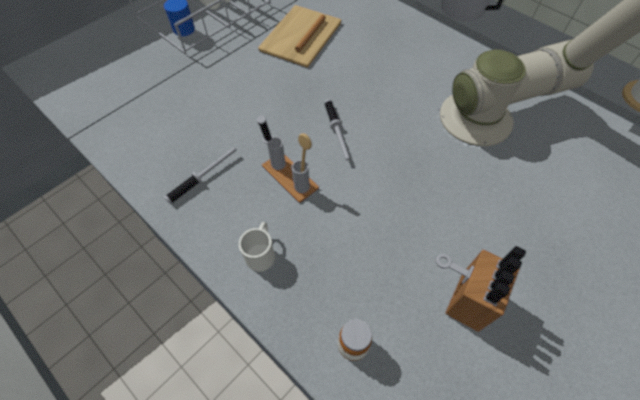

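View pics/t0.png

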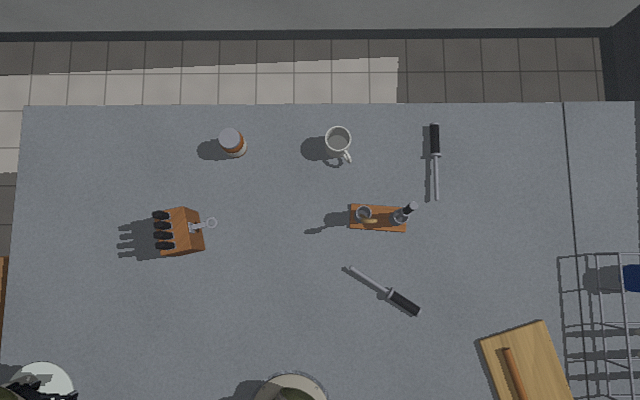

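Both pictures show the steel in the -y cup: its handle end is at scene (264,120) and top (412,207). The spoon is in the other cup, and the eyelet is at scene (443,262) and top (211,222). I'll make a magnified composite for exact pixels.

```bash
python3 -c "
from h import *
a=cv2.imread('pics/s0.png');b=cv2.imread('pics/t0.png')
def c(i,u,v):return cv2.resize(i[v:v+60,u:u+80],(400,300),interpolation=cv2.INTER_CUBIC)
s=cv2.resize(a[105:205,240:340],(400,400))
o=np.vstack([np.hstack([c(a,240,112),c(b,345,190)]),np.hstack([c(a,425,240),c(b,160,200)])])
cv2.imwrite('pics/c0.png',o)
A=load('s0');B=load('t0')
print('hend',tri((A,264,120),(B,412,207)));print('eye',tri((A,443,262),(B,211,222)))"
```

```text
hend (array([ 0.56945798, -0.32958093,  0.19104356]), [0.2, 0.2])
eye (array([0.53958693, 0.21096654, 0.11844214]), [0.6, 0.6])
```

View pics/c0.png

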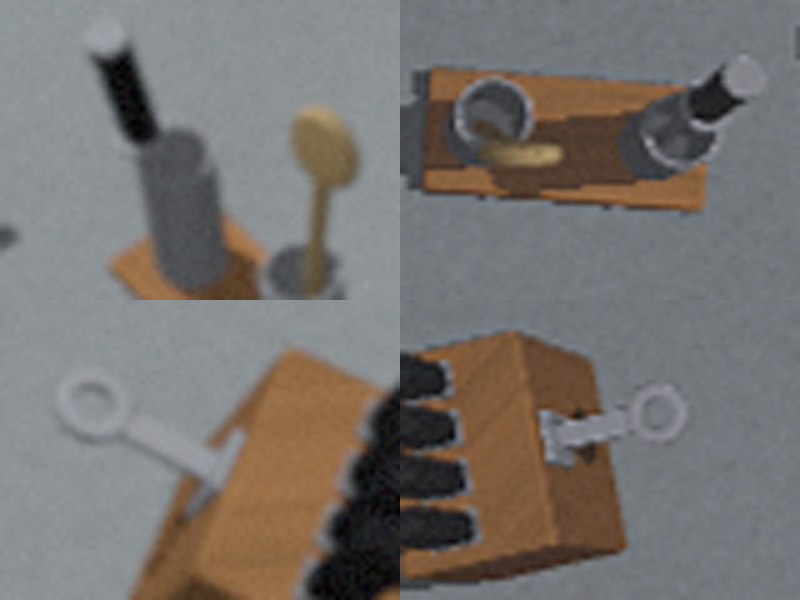

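The composite gives these pixels:

| Point | Scene | Top |
|---|---|---|
| Handle cap | (261.6,119) | (413.6,205.6) |
| Handle foot | (268.6,139) | (405.6,211) |
| Cup rim (steel) | (276,143) | (401,217) |
| Cup rim (spoon) | (300.6,167) | (363.6,213) |
| Ring | (443.6,260.6) | (211.4,222.6) |

```bash
python3 -c "
from h import *
A=load('s0');B=load('t0')
for n,p,q,z in [('cap',(261.6,119),(413.6,205.6),.19),('foot',(268.6,139),(405.6,211),.12),('rimA',(276,143),(401,217),.107),('rimB',(300.6,167),(363.6,213),.107),('ring',(443.6,260.6),(211.4,222.6),.13)]:
  print(n,np.round(tri((A,*p),(B,*q))[0],4),tri((A,*p),(B,*q))[1],np.round(atz(A,*p,z),4),np.round(atz(B,*q,z),4))
print('mug',atz(B,337,140,.09),'jar',atz(B,231,140,.11))
"
```

```text
cap [ 0.5729 -0.3334  0.1944] [0.5, 0.5] [ 0.5709 -0.3374  0.19  ] [ 0.5731 -0.3339  0.19  ]
foot [ 0.5672 -0.3268  0.1181] [0.7, 0.7] [ 0.5685 -0.3261  0.12  ] [ 0.5665 -0.3259  0.12  ]
rimA [ 0.5525 -0.3173  0.0966] [0.5, 0.5] [ 0.5579 -0.3107  0.107 ] [ 0.5512 -0.315   0.107 ]
rimB [ 0.564  -0.2121  0.0979] [0.1, 0.1] [ 0.5684 -0.2072  0.107 ] [ 0.563  -0.2112  0.107 ]
ring [0.5375 0.2097 0.1209] [0.1, 0.1] [0.5423 0.21   0.13  ] [0.5367 0.2075 0.13  ]
mug [ 0.77757562 -0.13982867  0.09      ] jar [0.77420231 0.16338089 0.11      ]
```

The cap is at about (0.573,-0.334,0.20), leaning about 9° toward (+x,-y), which fits the cup centre of about (0.554,-0.313). I'll move to hover above it, then turn.

```bash
python3 -m jog '[[0,0,0,-0.037,-0.042,-0.008,100],[0,0,0,-0.037,-0.042,-0.008,100],[0,0,0,-0.037,-0.042,-0.008,100],[0,0,0,-0.037,-0.042,-0.008,100],[0,0,0,-0.037,-0.042,-0.008,100],[0,0,0,-0.037,-0.042,-0.008,100],[0,0,0,-0.037,-0.042,-0.008,100],[0,0,0,-0.037,-0.042,-0.008,100],[0,0,0,-0.037,-0.042,-0.008,100],[0,0,0,-0.037,-0.042,-0.008,100]]' && python3 -m jog '[[0,0,0,-0.036,-0.043,0,100],[0,0,0,-0.036,-0.043,0,100],[0,0,0,-0.036,-0.043,0,100],[0,0,0,-0.036,-0.043,0,100],[0,0,0,-0.036,-0.043,0,100],[0,0,0,-0.036,-0.043,0,100],[0,0,0,-0.036,-0.043,0,100]]' && python3 -m jog '[[0,0,0.182,0,0,0,100],[0,0,0.182,0,0,0,100],[0,0,0.182,0,0,0,100],[0,0,0.182,0,0,0,100],[0,0,0.182,0,0,0,100],[0,0,0.182,0,0,0,100],[0,0,0.182,0,0,0,100],[0,0,0.182,0,0,0,100],[0,0,0,0,0,0,100]]'
python3 -c "
from h import *
s=observe();print(s['time_s'],s['position'],s['tool_rot'],s['q'])
snap('wrist','w1')"
```

```text
time_s: 1.4
position: [0.3911, 0.0315, 0.3116]
tool_rot: [[-0.968, 0.25, 0.0], [0.25, 0.968, 0.0], [-0.0, 0.0, -1.0]]
ft_force: [1.1, 0.7, 0.4]
grip_width: 0.0852
gripper_force: 0.0
time_s: 2.28
position: [0.5599, -0.3228, 0.311]
tool_rot: [[-0.968, 0.25, -0.0], [0.25, 0.968, 0.0], [0.0, 0.0, -1.0]]
ft_force: [-0.5, 0.4, -0.2]
grip_width: 0.0855
gripper_force: 0.0
time_s: 3.4
position: [0.5594, -0.3211, 0.311]
tool_rot: [[0.136, 0.991, -0.001], [0.991, -0.136, 0.0], [0.0, -0.001, -1.0]]
ft_force: [0.8, 0.2, 0.4]
grip_width: 0.0855
gripper_force: 0.0
3.4 [ 0.55941981 -0.3211115   0.31097796] [[ 1.35895286e-01  9.90723061e-01 -5.36468424e-04]
 [ 9.90723132e-01 -1.35895046e-01  4.61724646e-04]
 [ 3.84537854e-04 -5.94237880e-04 -9.99999750e-01]] [-4.03520050e+01  3.01468953e+01  4.75797628e+01  2.64960375e-04
  1.02313895e+02 -3.25415614e+01]
```

View pics/w1.png

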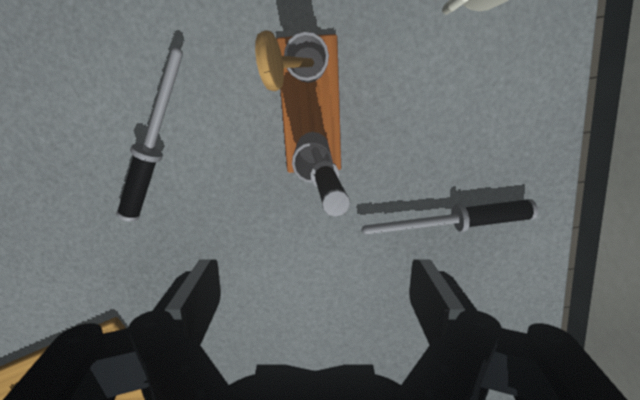

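The wrist view shows the cap centre at (336,204), the handle foot at about (321,170), the steel cup rim centre at (313,160) and the spoon cup rim at (307,56). The spoon head is well clear to the left.

```bash
python3 -c "
from h import *
A=load('s0');B=load('t0');W=load('w1')
print('cap',tri((A,261.6,119),(B,413.6,205.6),(W,336,204)),atz(W,336,204,.2))
print('rims',atz(W,313,160,.107),atz(W,307,56,.107))
print('foot',atz(W,321,170,.125))
cap=atz(W,336,204,.2); rim=atz(W,313,160,.107)
d=(cap-rim)[:2]; u=d/np.linalg.norm(d)
# lean from cap offset, tip on floor & rod touching rim
for th in np.radians([5,7,8,9,10,12,14]):
  tip=cap-0.186*np.r_[u*np.sin(th),np.cos(th)]; print(np.degrees(th),proj(W,tip+.111*(cap-tip)/.186)[0],np.round(tip,4),np.round(tip+(cap-tip)*.15/.186,4))
"
```

```text
cap (array([ 0.57391218, -0.33307766,  0.195292  ]), [0.2, 1.4, 1.6]) [ 0.57537859 -0.33157762  0.2       ]
rims [ 0.55885995 -0.31180836  0.107     ] [ 0.56716555 -0.21000059  0.107     ]
foot [ 0.56608351 -0.3195279   0.125     ]
5.0 [326.8561357  176.06242685] [ 0.565  -0.3191  0.0147] [ 0.5734 -0.3292  0.1641]
7.0 [324.99534731 174.45892688] [ 0.5608 -0.3142  0.0154] [ 0.5726 -0.3282  0.1643]
8.0 [324.0654156  173.66487426] [ 0.5588 -0.3117  0.0158] [ 0.5722 -0.3277  0.1644]
9.0 [323.13594022 172.87610446] [ 0.5567 -0.3092  0.0163] [ 0.5718 -0.3273  0.1644]
10.0 [322.20703386 172.09273286] [ 0.5547 -0.3068  0.0168] [ 0.5714 -0.3268  0.1645]
12.000000000000002 [320.3513862 170.5426542] [ 0.5506 -0.3019  0.0181] [ 0.5706 -0.3258  0.1648]
14.0 [318.49940431 169.0155956 ] [ 0.5465 -0.297   0.0195] [ 0.5698 -0.3249  0.1651]
```

Grip point is about (0.572,-0.327,0.164), lean about 9°. I'll align the tool with it, descend along the axis and close.

```bash
python3 -m jog '[[0,0,0,-0.020,0.030,0,100],[0.1155,0.105,0,0,0,0,100],[0,0,0,0,0,0.033,100],[0,0,0,0,0,0.033,100],[0,0,0,0,0,0.033,100],[0,0,0,0,0,0.033,100],[0,0,0,0,0,0.033,100],[0,0,0,0,0,0,100]]'; python3 -c "
from h import *
snap('wrist','w2')"
```

```text
time_s: 4.45
position: [0.5691, -0.3246, 0.1463]
tool_rot: [[0.14, 0.985, -0.104], [0.984, -0.127, 0.123], [0.108, -0.119, -0.987]]
ft_force: [0.5, -0.9, 0.3]
grip_width: 0.0852
gripper_force: 0.0
```

View pics/w2.png

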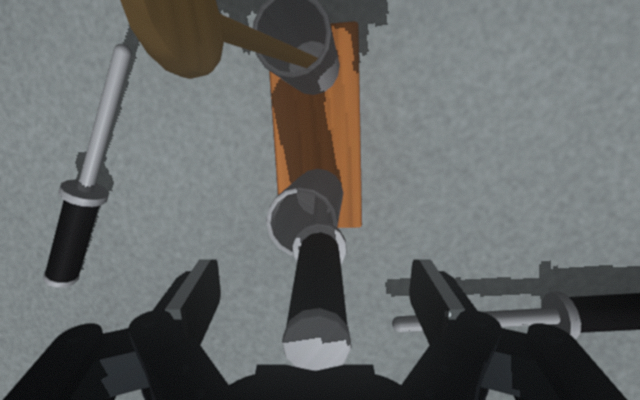

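The handle is centred between the fingers at u≈318, with its cap at (318,352). Before closing, I'll check the offset along tool x by projection.

```bash
python3 -c "
from h import *
W=load('w2');s=observe();R=np.array(s['tool_rot']);p=np.array(s['position'])
for x in(-.005,0,.005):
  print(x,[proj(W,p+R@np.array([x,0,-.0187+k]))[0].round(0) for k in(-.036,0,.039,.045)])
"
```

```text
-0.005 [array([316., 364.]), array([316., 298.]), array([316., 255.]), array([316., 250.])]
0 [array([316., 352.]), array([316., 288.]), array([316., 247.]), array([316., 242.])]
0.005 [array([316., 339.]), array([316., 278.]), array([316., 238.]), array([316., 234.])]
```

```bash
python3 -m jog '[[0,0,0,0,0,0,0],[0,0,0,0,0,0,0],[0,0,0,0,0,0,0],[0,0,0,0,0,0,0],[0,0,0,0,0,0,0],[0,0,0,0,0,0,0]]' 50
```

```text
time_s: 5.25
position: [0.5699, -0.3255, 0.1486]
tool_rot: [[0.143, 0.985, -0.1], [0.984, -0.131, 0.119], [0.104, -0.115, -0.988]]
ft_force: [-0.8, -1.1, 3.1]
grip_width: 0.021
gripper_force: 48.7
```

```bash
python3 -m jog '[[0,0,0,0,0,-0.015,0],[0,0,0,0,0,-0.025,0],[0,0,0,0,0,-0.03,0],[0,0,0,0,0,-0.03,0],[0,0,0,0,0,-0.03,0],[0,0,0,0,0,-0.03,0],[-0.115,-0.105,0,0,0,0,0],[0,0,0,0,0,0,0]]'; python3 -c "
from h import *
snap('wrist','w3');snap('scene','s3');snap('top','t3')
s=observe();print(s['position'],s['q'])
a=cv2.imread('pics/s3.png');b=cv2.imread('pics/t3.png');w=cv2.imread('pics/w3.png')
o=np.vstack([np.hstack([cv2.resize(a[60:210,200:400],(400,300)),cv2.resize(b[140:290,330:530],(400,300))]),np.hstack([w[130:400,100:500],np.zeros((270,400,3),np.uint8)])])
cv2.imwrite('pics/c3.png',o)"
```

```text
time_s: 6.25
position: [0.5851, -0.3429, 0.3077]
tool_rot: [[0.137, 0.991, -0.001], [0.991, -0.137, 0.001], [0.001, -0.001, -1.0]]
ft_force: [-0.9, -0.5, -1.4]
grip_width: 0.021
gripper_force: 49.5
[ 0.58598892 -0.34465911  0.30655118] [-4.04198812e+01  3.45745195e+01  4.03620437e+01  1.20639318e-02
  1.05222326e+02 -3.24978668e+01]
```

View pics/c3.png

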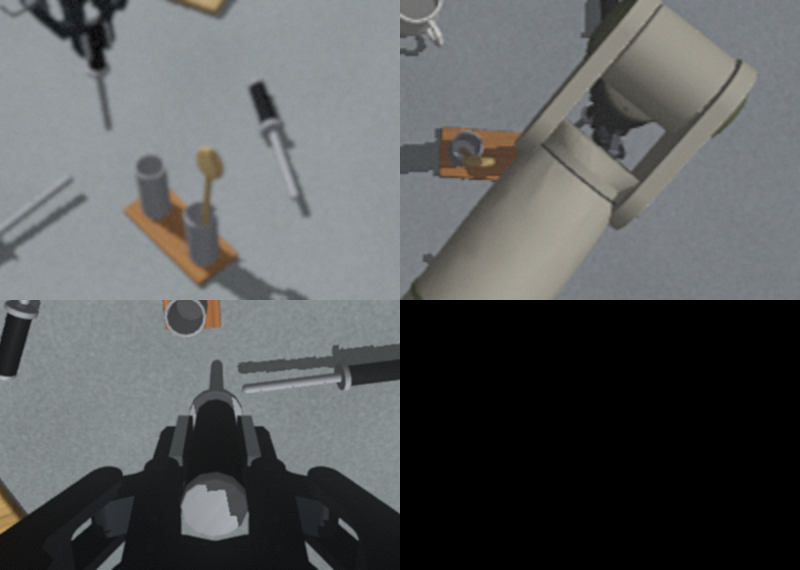

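The steel is held, with its tip at wrist (317,192) and scene (254,124), and its cap at wrist ≈(315,334). The stand and spoon are undisturbed. Next I'll compute the in-hand pose.

```bash
python3 -c "
from h import *
W=load('w3');A=load('s3');s=observe();R=np.array(s['tool_rot']);p=np.array(s['position'])
for x in(-.01,0,.01):
  print(x,[proj(W,p+R@np.array([x,0,-.0187+k]))[0].round(1) for k in(-.036,.039,.045,.145,.15,.155)])
t,e=tri((W,317,192.5),(A,254,124)); print(t,e,R.T@(t-p))
print('scene exp tip',proj(A,p+R@np.array([0,0,.1313])))
B=load('t0');A0=load('s0')
print(proj(A0,[.5399,.209,.13]),proj(B,[.5399,.209,.13]))"
```

```text
-0.01 [array([318.4, 371.4]), array([316.7, 262.3]), array([316.6, 257.1]), array([315.8, 201.3]), array([315.8, 199.5]), array([315.7, 197.7])]
0 [array([318.5, 347.5]), array([316.8, 246. ]), array([316.7, 241.2]), array([315.8, 190.2]), array([315.8, 188.6]), array([315.8, 186.9])]
0.01 [array([318.7, 322.3]), array([316.8, 229.1]), array([316.7, 224.8]), array([315.8, 178.8]), array([315.8, 177.4]), array([315.8, 175.9])]
[ 0.58716741 -0.34883792  0.17578601] [1.2, 1.2] [-0.00419384  0.00203452  0.13075417]
scene exp tip [[256.12069336 124.79383785]]
[[443.83046197 259.55253739]] [[210.8693981  221.44350838]]
```

The rod is tilted about 2.6° in hand, which I'll correct with wy=+0.045. I'll raise it to clear the spoon, carry it to hover over the eyelet and yaw along the block.

```bash
python3 -m jog '[[0,0,0,0,0,-0.03,0],[0,0,0,0,0,-0.03,0],[0,0,0,0.03,-0.007,0,0],[0,0,0,0.05,-0.011,0,0],[0,0,0,0.05,-0.011,0,0],[0,0,0,0.05,-0.011,0,0],[0,0,0,0.05,-0.011,0,0],[0,0,0,0.05,-0.011,0,0],[0,0,0,0.05,-0.011,0,0],[0,0,0,0.05,-0.011,0,0]]' && python3 -m jog '[[0,0,0,0.05,-0.011,0,0],[0,0,0,0.05,-0.011,0,0],[0,0,0,0.04,-0.009,0,0],[0,0,0,0.023,-0.005,0,0],[0,0,-0.127,0,0,0,0],[0,0,-0.127,0,0,0,0],[0,0,-0.127,0,0,0,0],[0,0.045,0,0,0,0.03,0],[0,0,0,0,0,0.02,0],[0,0,0,0,0,0,0]]'; python3 -c "
from h import *
W=snap('wrist','w4');A=snap('scene','s4')
s=observe();R=np.array(s['tool_rot']);p=np.array(s['position']);print(p,s['q'])
a=cv2.imread('pics/s4.png');w=cv2.imread('pics/w4.png')
tip=p+R@np.array([-.004,.001,.1313]);print('tip',tip,proj(W,tip),proj(A,tip),proj(W,[.54,.209,.13]))
u,v=proj(A,[.54,.209,.13])[0].astype(int)
o=np.hstack([w[100:400,120:520],cv2.resize(a[v-75:v+25,u-67:u+66],(400,300),interpolation=cv2.INTER_CUBIC)]);print(u-67,v-75)
cv2.imwrite('pics/c4.png',o)"
```

```text
time_s: 7.65
position: [0.5554, 0.0448, 0.3665]
tool_rot: [[0.138, 0.99, -0.002], [0.99, -0.138, 0.001], [0.0, -0.002, -1.0]]
ft_force: [0.9, 0.5, -1.3]
grip_width: 0.0209
gripper_force: 49.6
time_s: 8.9
position: [0.5418, 0.2105, 0.3151]
tool_rot: [[-0.24, 0.971, -0.016], [0.97, 0.24, 0.043], [0.046, -0.005, -0.999]]
ft_force: [0.0, 0.9, -1.6]
grip_width: 0.0207
gripper_force: 49.4
[0.54222044 0.21074486 0.31724116] [ 8.41767066 22.60525288 59.12312462  2.6108332  98.52785716 -5.11721196]
tip [0.54268618 0.21286907 0.18589444] [[316.88663504 192.21763258]] [[451.75570585 251.14564392]] [[313.28646728 181.58049176]]
376 184
```

View pics/c4.png

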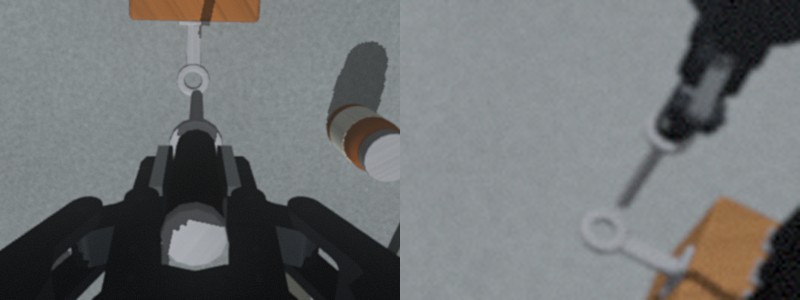

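Wrist view: ring at (313,181), rod tip at (317,192). Scene view: ring at (444.3,260.7), tip at (450,252.3). The ring agrees with the prediction. Now the relative offset.

```bash
python3 -c "
from h import *
W=load('w4');A=load('s4');s=observe();R=np.array(s['tool_rot']);p=np.array(s['position'])
t,e=tri((W,317,192),(A,450,252.5));r,f=tri((W,313,181),(A,444.2,260.6))
print('tip',t,e,'ring',r,f)
print('ring@.13 W',atz(W,313,181,.13),'A',atz(A,444.2,260.6,.13))
for z in(.18,.184,.188):print('tip',z,atz(W,317,192,z),atz(A,450,252.5,z))
print('toolframe delta ring-tip',R.T@(r-t))
# steel axis: cap and tip in tool x
for x in(-.01,0,.01):
  print(x,[proj(W,p+R@np.array([x,0,-.0187+k]))[0].round(1) for k in(-.036,.15)])
"
```

```text
tip [0.54330119 0.21137671 0.17813698] [0.2, 0.2] ring [0.53992443 0.21000155 0.12790823] [1.0, 1.0]
ring@.13 W [0.53956991 0.20952022 0.13      ] A [0.54139224 0.21099835 0.13      ]
tip 0.18 [0.5431161  0.21161846 0.18      ] [0.54443345 0.21167427 0.18      ]
tip 0.184 [0.54285685 0.21261012 0.184     ] [0.54666313 0.21186094 0.184     ]
tip 0.188 [0.5425976  0.21360179 0.188     ] [0.54889282 0.21204761 0.188     ]
toolframe delta ring-tip [-0.0027967  -0.00359422  0.05015457]
-0.01 [array([315.4, 374.9]), array([315.7, 198.9])]
0 [array([315.4, 350.3]), array([315.7, 187.7])]
0.01 [array([315.4, 324.3]), array([315.7, 176.4])]
```

```bash
python3 -m jog '[[0,0,0,-0.003,-0.003,0.016,0],[0,0,0,0,0,0.016,0],[0,0,0,0,0,0.008,0],[0,0,0,0,0,0,0],[0,0,0,0,0,0,0]]'; python3 -c "
from h import *
W=snap('wrist','w5');A=snap('scene','s5')
a=cv2.imread('pics/s5.png');w=cv2.imread('pics/w5.png')
o=np.hstack([cv2.resize(w[140:240,260:360],(400,400),interpolation=cv2.INTER_CUBIC),cv2.resize(a[210:290,410:490],(400,400),interpolation=cv2.INTER_CUBIC)])
cv2.imwrite('pics/c5.png',o)"
```

```text
time_s: 9.62
position: [0.5392, 0.2089, 0.2773]
tool_rot: [[-0.241, 0.971, -0.01], [0.97, 0.241, 0.044], [0.045, 0.001, -0.999]]
ft_force: [0.4, -0.3, -0.6]
grip_width: 0.021
gripper_force: 49.5
```

View pics/c5.png

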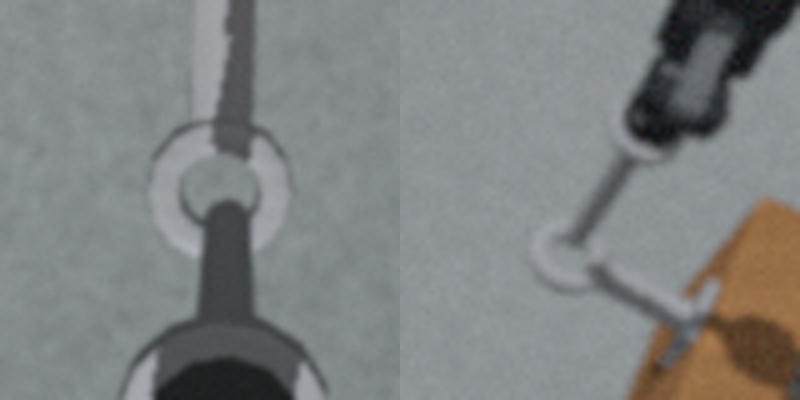

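Close up, the wrist view shows the ring centre at (315.3,186.8) and the tip ball centre at ≈(316.8,195.3). In the scene view the ring is at (443.6,260) and the tip ball at ≈(446,256.6).

```bash
python3 -c "
from h import *
W=load('w5');A=load('s5');s=observe();R=np.array(s['tool_rot']);p=np.array(s['position'])
t,e=tri((W,316.8,195.3),(A,446,256.6));r,f=tri((W,315.3,186.8),(A,443.6,260))
print('ball',t,e,'ring',r,f, 'expected ball z',p[2]-.1263, p)
print('ring@.13 W',atz(W,315.3,186.8,.13),'A',atz(A,443.6,260,.13))
for z in(.145,.15,.155):print('ball',z,atz(W,316.8,195.3,z),atz(A,446,256.6,z))
"
```

```text
ball [0.54139696 0.20928323 0.14972725] [0.1, 0.1] ring [0.53951901 0.20984404 0.12633131] [0.8, 0.8] expected ball z 0.15075240435021206 [0.53912224 0.20889557 0.2770524 ]
ring@.13 W [0.5395252  0.21150721 0.13      ] A [0.54112281 0.20923525 0.13      ]
ball 0.145 [0.54169768 0.20792012 0.145     ] [0.53890894 0.20919572 0.145     ]
ball 0.15 [0.54133255 0.20920873 0.15      ] [0.54160817 0.20943437 0.15      ]
ball 0.155 [0.54096743 0.21049735 0.155     ] [0.54430739 0.20967302 0.155     ]
```

```bash
python3 -m jog '[[0,0,0,0.001,-0.001,0,0],[0,0,0,-0.0005,0,0.012,0],[0,0,0,-0.0005,0,0.012,0],[0,0,0,-0.0005,0,0.012,0],[0,0,0,-0.0005,0,0.012,0],[0,0,0,-0.0005,0,0.012,0],[0,0,0,0,0,0,0]]'; python3 -c "
from h import *
W=snap('wrist','w6');A=snap('scene','s6')
a=cv2.imread('pics/s6.png');w=cv2.imread('pics/w6.png')
o=np.hstack([cv2.resize(w[140:240,260:360],(400,400),interpolation=cv2.INTER_CUBIC),cv2.resize(a[210:290,410:490],(400,400),interpolation=cv2.INTER_CUBIC)])
cv2.imwrite('pics/c6.png',o)"
```

```text
time_s: 10.6
position: [0.5373, 0.2097, 0.2153]
tool_rot: [[-0.24, 0.971, -0.013], [0.97, 0.241, 0.043], [0.045, -0.002, -0.999]]
ft_force: [0.8, -0.1, -1.7]
grip_width: 0.0207
gripper_force: 49.5
```

View pics/c6.png

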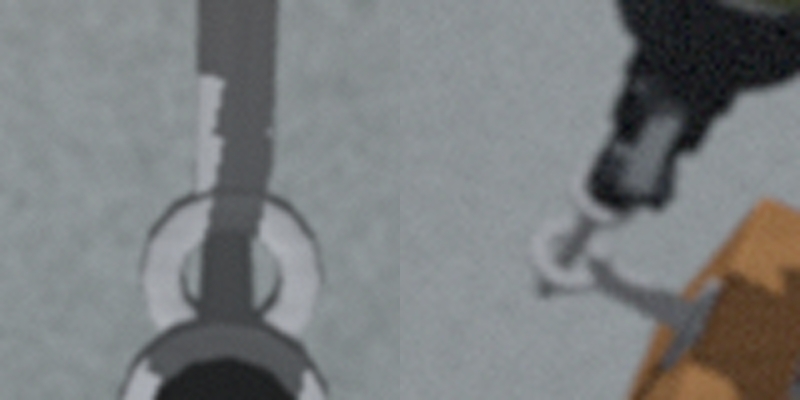

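The rod is through the ring with no contact. I'll lower the rest of the way, with finer steps at the end.

```bash
python3 -m jog '[[0,0,0,-0.0005,0,0.012,0],[0,0,0,-0.0005,0,0.012,0],[0,0,0,-0.0005,0,0.012,0],[0,0,0,-0.0005,0,0.012,0],[0,0,0,0,0,0.004,0],[0,0,0,0,0,0,0]]'; python3 -m jog '[[0,0,0,0,0,0.003,0],[0,0,0,0,0,0,0],[0,0,0,0,0,0,0]]'; python3 -m jog '[[0,0,0,0,0,0.002,0],[0,0,0,0,0,0,0],[0,0,0,0,0,0,0]]'
```

```text
time_s: 11.45
position: [0.5375, 0.2101, 0.1642]
tool_rot: [[-0.24, 0.971, -0.012], [0.97, 0.241, 0.044], [0.045, -0.001, -0.999]]
ft_force: [0.3, -0.1, -2.2]
grip_width: 0.0208
gripper_force: 49.5
time_s: 11.82
position: [0.5375, 0.2103, 0.1615]
tool_rot: [[-0.24, 0.971, -0.011], [0.97, 0.241, 0.044], [0.045, -0.0, -0.999]]
ft_force: [-0.1, -0.3, -2.5]
grip_width: 0.0208
gripper_force: 49.5
time_s: 12.2
position: [0.5375, 0.2103, 0.1593]
tool_rot: [[-0.24, 0.971, -0.011], [0.97, 0.241, 0.044], [0.045, -0.0, -0.999]]
ft_force: [0.0, 0.2, -1.9]
grip_width: 0.0209
gripper_force: 49.5
```

```bash
for i in 1 2 3; do python3 -m jog '[[0,0,0,0,0,0.0015,0],[0,0,0,0,0,0,0],[0,0,0,0,0,0,0]]' | egrep 'pos|ft_'; done
```

```text
position: [0.5376, 0.2104, 0.1589]
ft_force: [-1.1, -0.9, 5.7]
position: [0.5377, 0.2105, 0.1589]
ft_force: [-5.5, -1.2, 16.1]
position: [0.5378, 0.2106, 0.1588]
ft_force: [-7.4, -2.3, 25.6]
```

Collar is on the ring: contact at TCP z 0.159, force rising to 25 N. I'll ease the pressure, open and withdraw straight up along the tool axis.

```bash
python3 -m jog '[[0,0,0,0,0,-0.0025,0],[0,0,0,0,0,0,0],[0,0,0,0,0,0,0]]' && python3 -m jog '[[0,0,0,0,0,0,30],[0,0,0,0,0,0,50],[0,0,0,0,0,0,70],[0,0,0,0,0,0,100],[0,0,0,0,0,0,100],[0,0,0,0,0,0,100],[0,0,0,0,0,0,100]]' && python3 -m jog '[[0,0,0,0,0,-0.015,100],[0,0,0,0,0,-0.025,100],[0,0,0,0,0,-0.03,100],[0,0,0,0,0,-0.04,100],[0,0,0,0,0,-0.04,100],[0,0,0,-0.04,0,-0.02,100],[0,0,0,-0.04,0,0,100],[0,0,0,0,0,0,100],[0,0,0,0,0,0,100]]'; python3 -c "
from h import *
W=snap('wrist','w7');A=snap('scene','s7');snap('top','t7')
a=cv2.imread('pics/s7.png');w=cv2.imread('pics/w7.png')
o=np.hstack([w[0:400,120:520],cv2.resize(a[190:290,400:500],(400,400),interpolation=cv2.INTER_CUBIC)])
o=np.vstack([o,np.hstack([a[100:300,200:600],cv2.imread('pics/t7.png')[100:300,150:550]])])
cv2.imwrite('pics/c7.png',o)"
```

```text
time_s: 13.7
position: [0.5376, 0.2105, 0.1589]
tool_rot: [[-0.241, 0.971, -0.009], [0.97, 0.241, 0.044], [0.045, 0.001, -0.999]]
ft_force: [-4.0, -1.1, 11.3]
grip_width: 0.0206
gripper_force: 50.6
time_s: 14.58
position: [0.5374, 0.2104, 0.1573]
tool_rot: [[-0.24, 0.971, -0.011], [0.97, 0.241, 0.044], [0.045, -0.0, -0.999]]
ft_force: [1.3, -0.1, 0.1]
grip_width: 0.0854
gripper_force: 0.0
time_s: 15.7
position: [0.5584, 0.1257, 0.3242]
tool_rot: [[-0.24, 0.971, -0.011], [0.97, 0.241, 0.044], [0.045, 0.0, -0.999]]
ft_force: [0.1, -0.1, -0.8]
grip_width: 0.0859
gripper_force: 0.0
```

View pics/c7.png

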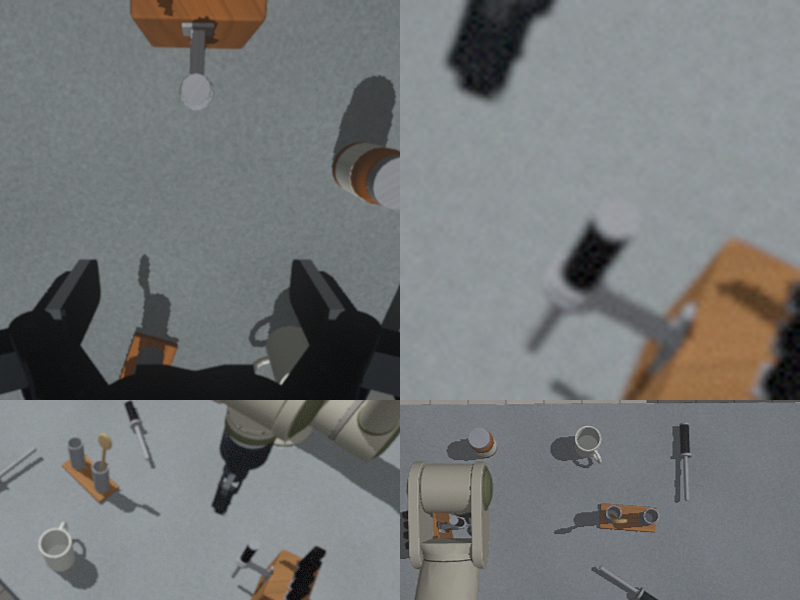

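The steel hangs upright in the eyelet. The collar is on the ring, with the cap at composite (196,92) and the rod below. The stand, spoon, mug and jar are unmoved, and the gripper is clear.

```bash
python3 -c "
from rig import job
print(job.close_job())"
```

```text
the job is handed in; nothing more can be done
None
```

The sharpening steel hangs upright in the eyelet with its collar on the ring, let go and with the gripper clear; the stand, spoon, mug and jar look unmoved in the last pictures, and the job was handed in at about 16 s (no verdict was returned).

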